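# Seat the index plate on the spindle and its locating pin

## Robot

A 6-joint arm with a two-finger parallel gripper is mounted at the origin on the work surface; the furniture and walls round the work are solid. World frame = base frame: x ahead of the robot, y to its left, z up, the work surface at z = 0. Lengths are in mm, angles in degrees, forces in N, time in s.
With the tool pointing down it reaches from about 300 to 850 mm from the base axis. Payload 4.2 kg.
Tool frame: the origin (TCP) lies midway between the tips of the shut fingers; the grasp point (between the pads) lies 19 mm behind it (env.tcp_to_grasp is the distance from the TCP to the grasp point, in mm); z points along the fingers, x is the direction in which the jaws open and shut, and the axes are right-handed (so a half turn about z gives the same grasp; the last joint's range is limited). The gripper opens to 91 mm and grips with 3 to 60 N. Pads are 32 mm wide; open, the fingers measure 118 mm over their backs; the gripper's body (76 mm by 178 mm) begins 60 mm behind the grasp point.
Start: joints at [-76.203, 18.312, 89.639, -0, 72.044, -1.146], TCP at [148.268, -555.572, 213.976] pointing down, gripper open.
Joint ranges: [-177.97, 177.97], [-48.28, 115.42], [12.27, 149.76], [-77.06, 257.06], [2.81, 150.46], [-146.56, 146.56]. Speed limits (degrees/s): [147.25, 147.25, 180, 180, 180, 180].

## Interface

Orientations are given as [roll, pitch, yaw] about the fixed x, y, z axes, in that order (R = Rz(yaw) Ry(pitch) Rx(roll)).
In Python, from workcell import env gives the robot as it stands.
- The arm moves only by the tool drive_tool, never from a script. Its argument "motion" is a list of rows, each a list of 2 entries, a list of its own where there are three numbers: the shift along the world's x, y, z in m, then the turn, a rotation vector about the world's x, y, z in rad. In form: [[[dx, dy, dz], [wx, wy, wz]], ...]. A call has exactly 10 rows; each row shifts and turns the commanded pose from where the row before left it; what a row does not reach is not made up. A row lasts 1/12 s, in which the tool goes at most 41.7 mm and 7.16 degrees, less where a joint would pass 70% of its speed; a pose out of reach is approached as far as the arm can. A call is refused whole if a number of a shift passes 0.0417 or a number of a turn 0.125, either way. A call with a gripper value outside its range is refused whole. "claw" is the opening, from 0 (shut) to 1 (fully open), set as the call begins (left out, the last holds). The fingers move at their own pace and stop on an object; "force" is the grip in N (left out, the last holds). Time passes only in rows, so rows that do not move let the fingers close, or fill a call up. It gives the time, the measured TCP pose, the force and the opening at its end, in the units of the state.
- env.state(): the state, without advancing time (a new reading comes with each control period).
- env.grab_frame(name): name is "scene" or "top" or "wrist"; returns the picture (384x512x3 uint8, red, green, blue); there is no depth.
- env.camera_params(name): a dict with "fov_y" (degrees; the focal length in pixels is half the picture's height over the tangent of half this angle, whatever the lens; pixels are square), "cx", "cy" (the principal point, pixels), "pose" (4x4, takes a point from camera to world coordinates). Camera axes: x right, y down, z forward; pixel columns grow to the right and rows downward; lengths in mm; the calibration is good to about 2 mm. A picture is of the moment at which its call begins: read the wrist's pose just before it. camera_params takes no time and is no camera call; for the wrist camera it gives the pose at the moment of the call.
- env.job_done(): hands the job in, once; it reports no verdict.
The state is a dict: "time_s": time; "qpos": joint angles; "qvel": joint speeds; "effort": joint torques, N m; "ee_pos": TCP position; "ee_rot": TCP orientation; "force": force on the tool from outside, world axes, zero at the start; "torque": the same for the moment, N m; "gripper_width": finger opening in mm.
Only numpy, scipy, OpenCV 4.12 (cv2) and the standard library are available. Lean on these libraries where they do the work, as an engineer would, in place of code of your own. Each camera call takes 0.05 s, during which the arm holds its last target.

## Task

Fit the long aluminium index plate (the one with the small hole near its end, hub upwards) onto the shaft of the indexing fixture: lower it gently, feel for the locating pin by turning it a little either way, and let it down fully home, flat on the steel disc with the pin in the small hole. Then let go of it and swing the keeper fully across over the end of the plate. Never force the plate down, and leave the square blank plate where it is.

Things in the scene. Friction and masses are not known exactly. Their poses are not given: they have to be found in the camera images.
- plate_mid (a point): Loose aluminium index plate: its centre, 26 mm over the underside, on the bore axis; z up. Flange 12 mm thick, 70 mm wide, from 40 mm behind the bore axis to 72 mm ahead (x = long end). A square hub 40 x 40 mm, parallel to the flange, stands from 12 to 52 mm over the underside: grip it. A 22 mm bore goes right through. Lies flat on the bench, hub up. 0.3 to 0.5 kg
- plate_bore (a point): centre of the index plate's bore at its underside; axes as plate_mid
- pin_hole (a point): index plate: centre, at the underside, of the 10.5 mm hole through the flange, 50 mm along the plate's x from plate_bore
- fixture: Indexing fixture, fixed to the bench: wooden base 165 x 175 mm, 28 mm high. Origin at bench height on the shaft axis, z up, x towards the pin's arc. It carries a clamped steel spindle (disc, shaft, locating pin) that does not turn under ordinary forces, and a swinging keeper. A plate that rests on the pin instead of over it stands 10 mm high and stops the keeper
- seat (a point): fixture: centre of the top face of the steel disc (124 mm across), on the shaft axis, 34 mm over the bench; axes as the fixture. plate_bore comes here when the plate is home. The shaft, 20 mm across, rises 48 mm over it, its top 8 mm tapering to 12 mm across; it fits the bore with 1 mm all round
- pin_middle (a point): fixture: middle of the arc on which the pin may stand, at seat height, 50 mm along x from the shaft axis. The pin is 8 mm across, 10 mm tall (top 2 mm tapered), 50 mm from the shaft axis, anywhere within 0.35 rad either side of this point: its angle is not measured and must be seen or felt. It fits its hole with 1.25 mm all round
- keeper (a joint): angle of the keeper arm: 0 = open, pointing along the fixture's +x; 1.571 = fully across at its stop, pointing along the fixture's -y over the plate's end. Starts at 0 to 0.3; turns clockwise seen from above; light friction (about 1 N at the knob), stays where left. Steel arm 84 mm long, 16 wide, 10 thick; passes 2.5 mm over a plate that is home
- pivot (a point): the keeper's pivot on the fixture at the arm's half thickness, 66 mm along the fixture's x and 80 mm along its y from the shaft axis, 53.5 mm over the bench
- keeper_knob (a point): middle of the upright knob near the keeper's tip, 78 mm from the pivot: 14 mm across, 28 mm tall, from 58.5 to 86.5 mm over the bench. Push it sideways or pinch it from above. x = along the arm, away from the pivot.
- blank: bystander: square 80 x 80 mm aluminium blank plate with the same hub but no small hole, lying loose on the bench; origin at its underside
There are look-alikes about, which are no part of the job. What is shaped like the part that bears plate_mid but red is not meant.

How it is judged:
By the outcome, as a careful person would: the job done as asked, in the order asked, and still so for the second after the job is handed in, with the robot touching nothing.
It also fails if it takes over 72 s, if anything falls off the work surface, if the arm or the gripper's body presses on something with over 40 N, if the wrist force passes 120 N, or if a joint passes its speed limit or range.

## Working session

There is one attempt and no reset: what is moved stays moved. The work goes in short steps, Python scripts to look and compute and a tool call to move; the robot and the scene stay as the last step left them, time stands still between calls to the robot, and variables do not carry over. Pictures are saved under pics/ and viewed, and the job is handed in when it is done.

Besides the shell and the picture viewer there is one more tool, called after "Request:" in YAML: its name, and indented under it one key for each argument. drive_tool: Moves the arm, as the interface text tells. Its arguments: {"type":"object","properties":{"motion":{"type":"array","items":{"type":"array"}},"claw":{"type":"number"},"force":{"type":"number"}},"required":["motion"]}

```bash
ls; mkdir -p pics
python3 - <<'E'
from workcell import env
import cv2,json
for n in ["scene","top","wrist"]:
    p=env.camera_params(n); print(n,p)
    im=env.grab_frame(n); cv2.imwrite(f"pics/{n}0.png",im[:,:,::-1])
print(env.state())
E
```

```text
pics
scene {'fov_y': 42.83900843149754, 'cx': 254.22566892473714, 'cy': 199.52582559737417, 'pose': array([[-4.58750890e-01, -3.92581153e-01,  7.97137165e-01,
        -5.52987632e+02],
       [-8.88364221e-01,  1.83570943e-01, -4.20845244e-01,
         5.64277333e+02],
       [ 1.88846899e-02, -9.01211267e-01, -4.32968384e-01,
         6.40974138e+02],
       [ 0.00000000e+00,  0.00000000e+00,  0.00000000e+00,
         1.00000000e+00]])}
top {'fov_y': 44.829832098411416, 'cx': 262.18829669050757, 'cy': 189.2496581011384, 'pose': array([[ 1.63603070e-02, -9.88856163e-01,  1.47972391e-01,
         2.89775671e+02],
       [-9.99786539e-01, -1.80464951e-02, -1.00598038e-02,
         3.41204886e+01],
       [ 1.26180820e-02, -1.47776223e-01, -9.88940328e-01,
         1.18590610e+03],
       [ 0.00000000e+00,  0.00000000e+00,  0.00000000e+00,
         1.00000000e+00]])}
wrist {'fov_y': 68.1842215239863, 'cx': 258.2780597757463, 'cy': 191.60473982301775, 'pose': array([[ 2.58293355e-01, -9.29247895e-01, -2.64164518e-01,
         2.22693616e+02],
       [-9.66065846e-01, -2.48774827e-01, -6.
[... 169 characters left out ...]
.00000000e+00,
         1.00000000e+00]])}
{'time_s': 0.15, 'qpos': array([-7.62022779e+01,  1.83427743e+01,  8.96892098e+01, -3.73547267e-04,
        7.20428043e+01, -1.14670362e+00]), 'qvel': array([-0.06367556, -0.06290676, -0.14082827, -0.0063419 , -0.06937758,
        0.07282558]), 'effort': array([-3.58558555e-05, -4.12772906e+01, -2.32155097e+01,  7.26591912e-02,
        4.34428453e-02, -1.07847045e-04]), 'ee_pos': array([ 148.18618605, -555.1992951 ,  213.32567438]), 'ee_rot': array([-1.79998858e+02,  7.47805437e-02, -7.50554581e+01]), 'force': array([-0.54901882,  0.62363426, -0.28601625]), 'torque': array([-0.01769904, -0.02018223, -0.00936643]), 'gripper_width': 91.43897016850536}
```

View pics/scene0.png

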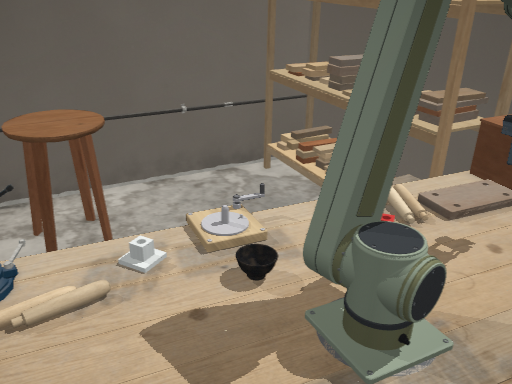

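View pics/top0.png

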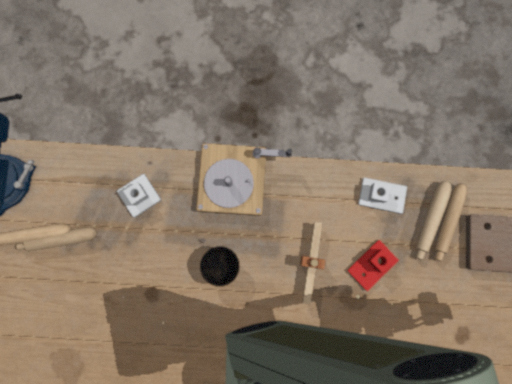

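View pics/wrist0.png

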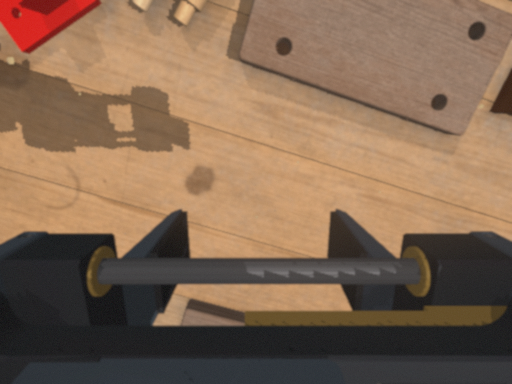

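```bash
cat > h.py <<'E'
import numpy as np,cv2
from workcell import env
def cam(n):
    p=env.camera_params(n); f=192/np.tan(np.radians(p['fov_y']/2)); return f,p['cx'],p['cy'],np.array(p['pose'])
def ray(c,uv,z):
    f,cx,cy,T=c; d=T[:3,:3]@np.array([(uv[0]-cx)/f,(uv[1]-cy)/f,1.]); o=T[:3,3]
    return o+d*(z-o[2])/d[2]
def proj(c,P):
    f,cx,cy,T=c; q=T[:3,:3].T@(np.array(P)-T[:3,3]); return np.array([cx+f*q[0]/q[2],cy+f*q[1]/q[2]])
def crop(im,x0,y0,w,h,s,fn):
    cv2.imwrite(fn,cv2.resize(im[y0:y0+h,x0:x0+w],None,fx=s,fy=s,interpolation=cv2.INTER_CUBIC))
E
python3 - <<'E'
from h import *
im=cv2.imread('pics/top0.png')
crop(im,350,165,70,60,10,'pics/tp.png'); crop(im,190,135,110,85,7,'pics/tf.png')
c=cam('top')
print(ray(c,(380,190),52),ray(c,(228,183),34),ray(c,(138,195),0))
E
```

```text
[ 462.87622309 -268.48585238   52.        ] [476.3964578  108.29634788  34.        ] [446.51360098 340.04692264   0.        ]
```

View pics/tp.png

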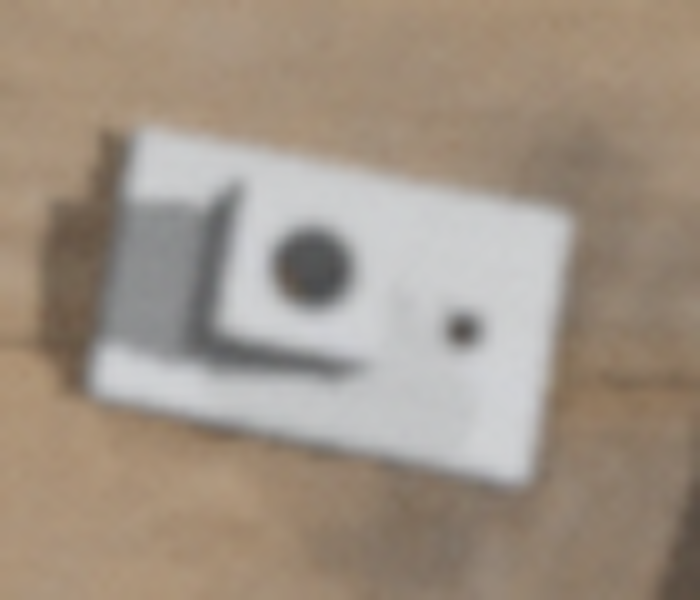

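View pics/tf.png

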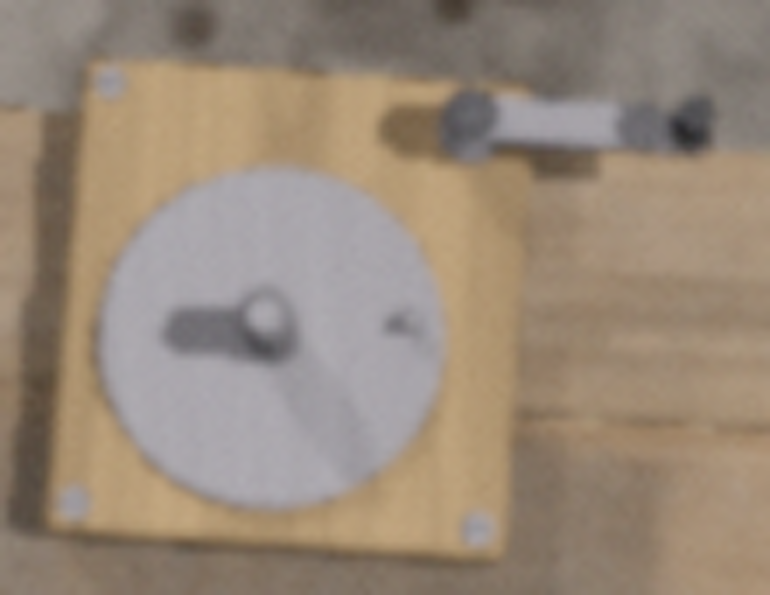

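Run:
```python
from h import *
c=cam('top')
g=lambda x,y,z:ray(c,(350+(x-4.5)/10,165+(y-4.5)/10),z)
A,B,C,D=[g(*p,12) for p in [(137,130),(575,215),(528,487),(92,400)]]
print(np.linalg.norm(B-A),np.linalg.norm(C-B),np.linalg.norm(C-D))
x=(B-A+C-D); x/=np.linalg.norm(x); print('yaw',np.degrees(np.arctan2(x[1],x[0])))
m=(A+B+C+D)/4; print('bore from flange',m-16*x)
bo=g(313,266,52);ph=g(462,330,12); print('bore',bo,'hole',ph,np.linalg.norm((ph-bo)[:2]),np.degrees(np.arctan2(*(ph-bo)[1::-1])))
h=lambda x,y,z:ray(c,(190+(x-3)/7,135+(y-3)/7),z)
A,B,C,D=[h(*p,28) for p in [(92,62),(528,90),(500,557),(50,527)]]
print('fix',np.linalg.norm(B-A),np.linalg.norm(C-B),np.linalg.norm(C-D))
x=(B-A+C-D);print(np.degrees(np.arctan2(x[1],x[0])))
print('disc',h(272,338,34),'shaft top',h(268,312,82),'pin~',h(415,318,44))
print('pivot',h(470,125,60),'knob',h(690,118,86))
```

```text
113.98283543655897 71.60105010656163 112.56078950691047
yaw -100.24580515935651
bore from flange [ 458.30683727 -270.41002687   12.        ]
bore [ 460.04198074 -270.53100417   52.        ] hole [ 450.22520091 -319.07958044   12.        ] 49.53113591001113 -101.43137584634502
fix 159.075023276679 170.94506848117538 160.70990382260982
-92.7367448438852
disc [476.77867533 107.23367986  34.        ] shaft top [478.0032609  105.80398279  82.        ] pin~ [483.28776865  56.03799936  44.        ]
pivot [550.1160069  37.7203857  60.       ] knob [548.04681034 -38.37054672  86.        ]
```

Request:
drive_tool:
  motion:
    - [[0.02,0.02,0],[0,0,-0.045]]
    - [[0.02,0.02,0],[0,0,-0.045]]
    - [[0.02,0.02,0],[0,0,-0.045]]
    - [[0.02,0.02,0],[0,0,-0.045]]
    - [[0.02,0.02,0],[0,0,-0.045]]
    - [[0.02,0.02,0],[0,0,-0.045]]
    - [[0.02,0.02,0],[0,0,-0.045]]
    - [[0.02,0.02,0],[0,0,-0.045]]
    - [[0.02,0.02,0],[0,0,-0.045]]
    - [[0.02,0.02,0],[0,0,-0.042]]
  claw: 1

```text
time_s: 0.98
ee_pos: [348.9, -354.3, 213.8]
ee_rot: [180.0, 0.0, -100.8]
force: [1.0, 0.1, 0.1]
gripper_width: 91.0
```

Run:
```python
from h import *
s=env.state();print(s['ee_pos'],s['ee_rot'],s['time_s'])
c=cam('wrist');im=env.grab_frame('wrist')[:,:,::-1];cv2.imwrite('pics/w1.png',im)
import pickle;pickle.dump(c,open('w1.pkl','wb'))
print(proj(c,(460,-270.5,52)),proj(c,(450,-319,12)))
```

```text
[ 348.91901644 -354.31671729  213.79547873] [ 1.79980690e+02  8.29106663e-03 -1.00801007e+02] 0.9833
[166.63743864  95.61322146] [216.18956915  97.91707513]
```

View pics/w1.png

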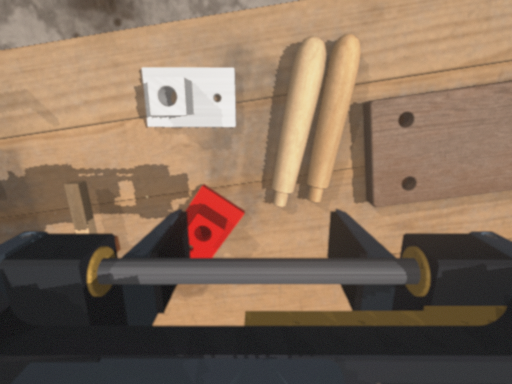

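Run:
```python
from h import *
import pickle;c=pickle.load(open('w1.pkl','rb'));im=cv2.imread('pics/w1.png')
hsv=cv2.cvtColor(im,cv2.COLOR_BGR2HSV);m=((hsv[...,2]>165)&(hsv[...,1]<40)).astype(np.uint8)
m[:,:120]=0;m[:,260:]=0;m[150:]=0
k=max(cv2.findContours(m,0,2)[0],key=cv2.contourArea)
P=np.array([ray(c,p[0],12)[:2] for p in k],np.float32);r=cv2.minAreaRect(P);print(r)
crop(im,130,55,120,85,6,'pics/w1c.png')
for u in [(167,96),(217,98)]: print(ray(c,u,52),ray(c,u,12))
```

```text
((456.3282470703125, -286.3399658203125), (114.34963989257812, 71.29769134521484), 79.2256851196289)
[ 459.52917043 -270.78533195   52.        ] [ 463.70647533 -259.14597543   12.        ]
[ 447.03531703 -325.09954692   52.        ] [ 449.71423779 -319.97407812   12.        ]
```

View pics/w1c.png

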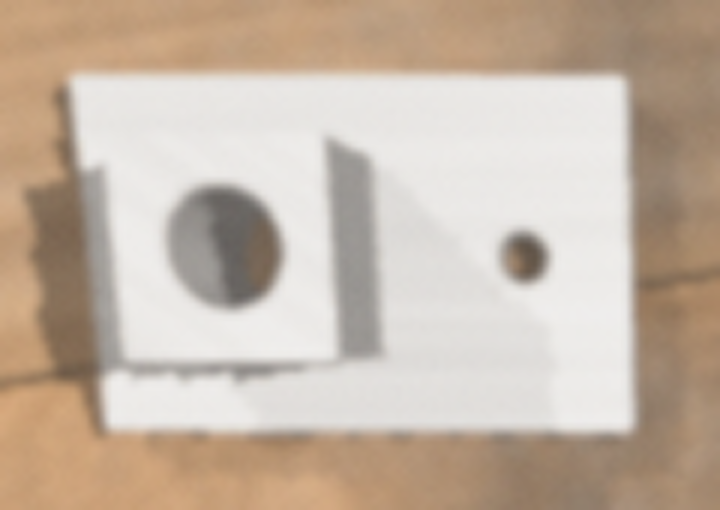

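Request:
drive_tool:
  motion:
    - [[0.014,0.0105,-0.01],[0,0,0]]
    - [[0.014,0.0105,-0.01],[0,0,0]]
    - [[0.014,0.0105,-0.01],[0,0,0]]
    - [[0.014,0.0105,-0.01],[0,0,0]]
    - [[0.014,0.0105,-0.01],[0,0,0]]
    - [[0.014,0.0105,-0.01],[0,0,0]]
    - [[0.014,0.0105,-0.015],[0,0,0]]
    - [[0.0126,0.0103,-0.015],[0,0,0]]
    - [[0,0,-0.015],[0,0,0]]
    - [[0,0,-0.015],[0,0,0]]

```text
time_s: 1.87
ee_pos: [459.4, -271.2, 93.0]
ee_rot: [180.0, 0.0, -100.6]
force: [-0.7, -0.6, 0.1]
gripper_width: 91.3
```

Request:
drive_tool:
  motion:
    - [[0,0,-0.01],[0,0,0]]
    - [[0,0,-0.01],[0,0,0]]
    - [[0,0,-0.01],[0,0,0]]
    - [[0,0,-0.01],[0,0,0]]
    - [[0,0,-0.01],[0,0,0]]
    - [[0,0,-0.01],[0,0,0]]
    - [[0,0,-0.01],[0,0,0]]
    - [[0,0,-0.004],[0,0,0]]
    - [[0,0,-0.003],[0,0,0]]
    - [[0,0,0],[0,0,0]]

```text
time_s: 2.7
ee_pos: [458.6, -271.7, 16.4]
ee_rot: [180.0, 0.0, -100.7]
force: [0.8, -0.4, -0.4]
gripper_width: 91.4
```

Request:
drive_tool:
  motion:
    - [[0.0007,0.001,0],[0,0,0]]
    - [[0,0,0],[0,0,0]]
    - [[0,0,0],[0,0,0]]
    - [[0,0,0],[0,0,0]]
    - [[0,0,0],[0,0,0]]
    - [[0,0,0],[0,0,0]]
    - [[0,0,0],[0,0,0]]
    - [[0,0,0],[0,0,0]]
    - [[0,0,0],[0,0,0]]
    - [[0,0,0],[0,0,0]]
  claw: 0
  force: 25

```text
time_s: 3.53
ee_pos: [459.6, -270.9, 17.1]
ee_rot: [-180.0, -0.0, -100.7]
force: [-0.0, -0.0, 0.2]
gripper_width: 39.5
```

Request:
drive_tool:
  motion:
    - [[0,0,0.006],[0,0,0]]
    - [[0,0,0.01],[0,0,0]]
    - [[0,0,0.015],[0,0,0]]
    - [[0,0.005,0.02],[0,0,0]]
    - [[0,0.01,0.02],[0,0,0]]
    - [[0,0.02,0.02],[0,0,0]]
    - [[0,0.025,0.02],[0,0,0]]
    - [[0,0.025,0.02],[0,0,0.03]]
    - [[0,0.025,0.015],[0,0,0.03]]
    - [[0,0.025,0.01],[0,0,0.03]]

```text
time_s: 4.37
ee_pos: [459.6, -134.7, 175.1]
ee_rot: [-179.9, -0.0, -95.5]
force: [0.5, -0.2, -5.2]
gripper_width: 40.0
```

Request:
drive_tool:
  motion:
    - [[-0.006,0.025,0],[0,0,0.03]]
    - [[-0.006,0.025,0],[0,0,0.03]]
    - [[-0.006,0.025,0],[0,0,0]]
    - [[-0.006,0.025,0],[0,0,0]]
    - [[-0.006,0.025,0],[0,0,0]]
    - [[-0.006,0.025,0],[0,0,0]]
    - [[-0.006,0.025,0],[0,0,0]]
    - [[-0.006,0.025,0],[0,0,0]]
    - [[-0.006,0.025,0],[0,0,0]]
    - [[-0.006,0.018,0],[0,0,0]]

```text
time_s: 5.2
ee_pos: [398.5, 109.0, 173.4]
ee_rot: [180.0, 0.0, -92.0]
force: [0.4, -0.4, -4.0]
gripper_width: 39.8
```

Run:
```python
from h import *
s=env.state();print(s['ee_pos'],s['ee_rot'],s['time_s'],s['force'],s['gripper_width'])
c=cam('wrist');im=env.grab_frame('wrist')[:,:,::-1];cv2.imwrite('pics/w2.png',im)
import pickle;pickle.dump(c,open('w2.pkl','wb'))
print(proj(c,(477.5,106.5,82)))
```

```text
[398.50519602 108.95971131 173.38117373] [ 1.79989089e+02  4.64705856e-02 -9.20361230e+01] 5.2 [ 0.39419818 -0.40092121 -3.96286081] 39.84894883062636
[259.0526186  108.72180295]
```

View pics/w2.png

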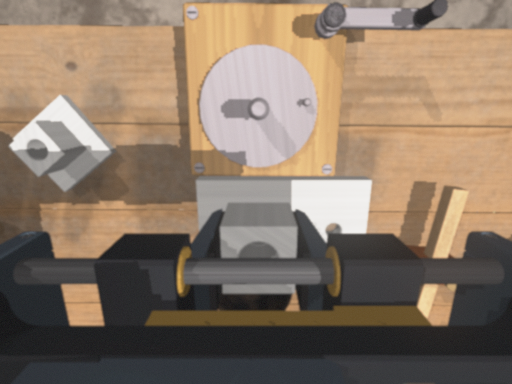

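Run:
```python
from h import *
im=cv2.imread('pics/w2.png')
crop(im,190,30,140,145,5,'pics/w2d.png');crop(im,185,170,200,100,4,'pics/w2p.png')
```

```text
(no output)
```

View pics/w2d.png

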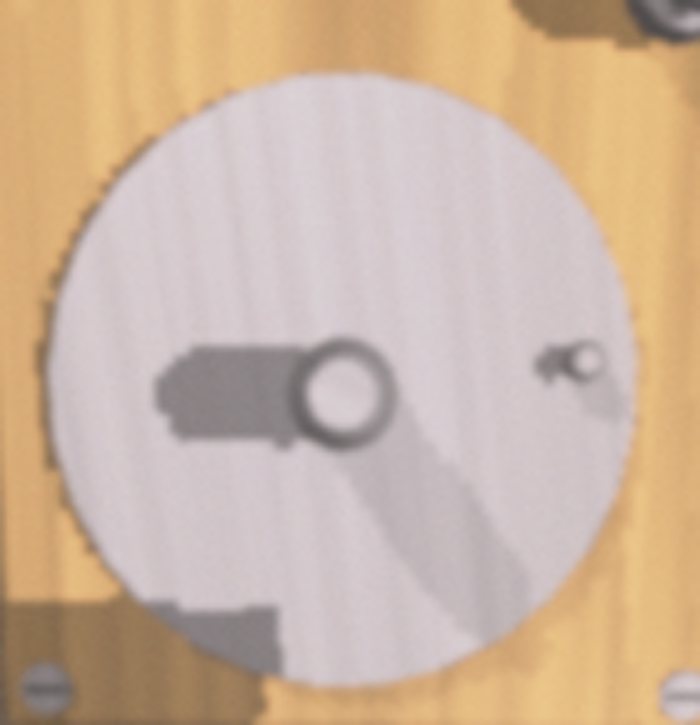

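View pics/w2p.png

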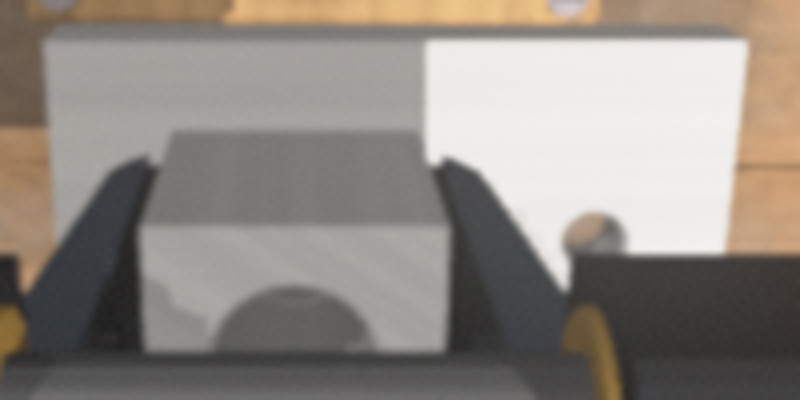

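Run:
```python
from h import *
import pickle;c=pickle.load(open('w2.pkl','rb'))
im=cv2.imread('pics/w2.png')
d=lambda x,y,z:ray(c,(190+(x-2)/5,30+(y-2)/5),z)
E=np.array([d(*p,34)[:2] for p in [(48,370),(636,370),(342,70),(342,688),(112,180),(575,190),(560,580)]])
A=np.c_[2*E,np.ones(len(E))];s=np.linalg.lstsq(A,(E**2).sum(1),rcond=None)[0];print('disc',s[:2],np.sqrt(s[2]+s[0]**2+s[1]**2))
st=d(344,394,82);pt=d(588,361,44);print('shafttop',st,'pin',pt)
v=(pt-np.array([*s[:2],44]));print(np.linalg.norm(v[:2]),np.degrees(np.arctan2(v[1],v[0])))
v=pt-st;print(np.linalg.norm(v[:2]),np.degrees(np.arctan2(v[1],v[0])))
# screws: base
for p in [(47,690),(690,692)]:print('screw',d(*p,28))
p=lambda x,y,z:ray(c,(185+(x-1.5)/4,170+(y-1.5)/4),z)
a,b=p(45,40,168.3),p(748,40,168.3);print(a,b,np.linalg.norm(a-b));x=(b-a)/np.linalg.norm(b-a);print('plate yaw',np.degrees(np.arctan2(x[1],x[0])))
y=np.array([-x[1],x[0],0]);print('bore',a+40*x-35*y, b-72*x-35*y)
h=p(597,235,168.3);print('hole at',h, 'bore via hole',h-50*x)
# pivot and knob
print('pivot',ray(c,(333,14),62),'knob',ray(c,(437,10),86.5))
```

```text
disc [477.98951693 107.79849266] 62.02190557562609
shafttop [477.79515425 107.07107511  82.        ] pin [482.79117324  57.47065059  44.        ]
50.55638032095266 -84.55004612695201
49.85140237388175 -84.24826310844863
screw [416.17878863 176.69633667  28.        ]
screw [410.61442338  30.83095203  28.        ]
[434.72782444 148.62665645 168.3       ] [430.79664592  36.17627717 168.3       ] 112.5190737870645
plate yaw -92.00220085847215
bore [398.35167702 109.87390302 168.3       ] [398.33354168 109.35514613 168.3       ]
hole at [397.89065873  59.05262318 168.3       ] bore via hole [399.637553   109.02209747 168.3       ]
pivot [555.39204403  38.61838158  62.        ] knob [548.38134952 -38.65618131  86.5       ]
```

Request:
drive_tool:
  motion:
    - [[0.005,0,0],[0,0,0.02]]
    - [[0.012,0,0],[0,0,0.03]]
    - [[0.015,-0.001,-0.005],[0,0,0.03]]
    - [[0.015,-0.001,-0.01],[0,0,0.03]]
    - [[0.015,0,-0.01],[0,0,0.023]]
    - [[0.012,0,-0.01],[0,0,0]]
    - [[0.0055,0,-0.01],[0,0,0]]
    - [[0,0,-0.01],[0,0,0]]
    - [[0,0,0],[0,0,0]]
    - [[0,0,0],[0,0,0]]

```text
time_s: 6.08
ee_pos: [477.7, 104.8, 117.3]
ee_rot: [179.8, -0.0, -84.5]
force: [0.5, 1.1, -4.7]
gripper_width: 39.9
```

Run:
```python
from h import *
s=env.state();print(s['ee_pos'],s['ee_rot'],s['time_s'],s['force'],s['torque'])
c=cam('wrist');im=env.grab_frame('wrist')[:,:,::-1];cv2.imwrite('pics/w3.png',im)
t=env.grab_frame('top')[:,:,::-1];cv2.imwrite('pics/t3.png',t)
import pickle;pickle.dump(c,open('w3.pkl','wb'))
t=env.grab_frame('scene')[:,:,::-1];crop(t,150,150,150,110,5,'pics/s3.png')
```

```text
[477.69291128 104.76642467 117.29899449] [ 1.79831966e+02 -2.08862783e-02 -8.44608804e+01] 6.0833 [ 0.49051598  1.06264164 -4.70297419] [0.05752401 0.00078748 0.0309701 ]
```

View pics/w3.png

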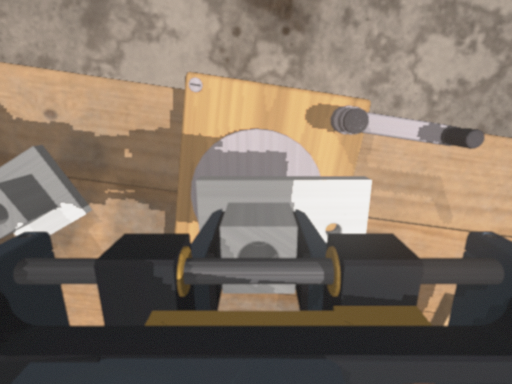

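View pics/s3.png

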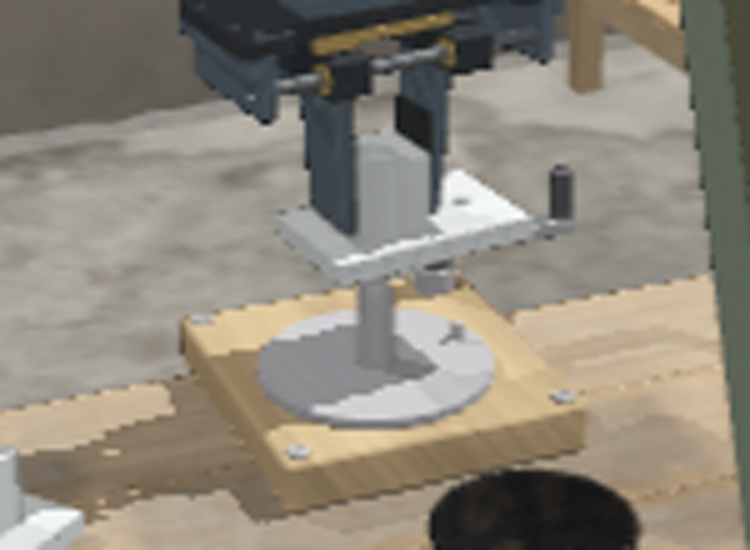

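Run:
```python
from h import *
s=env.state();print(s['ee_pos'],s['ee_rot'],s['time_s'],s['force'],s['torque'])
im=cv2.imread('pics/w3.png');crop(im,180,65,200,200,4,'pics/w3c.png')
```

```text
[478.95606171 105.26011322 118.66014834] [-1.79941393e+02  6.91243990e-04 -8.44423638e+01] 6.2333 [ 1.09208124 -0.64091321 -4.32335419] [ 0.01652164  0.00051465 -0.02357438]
```

View pics/w3c.png

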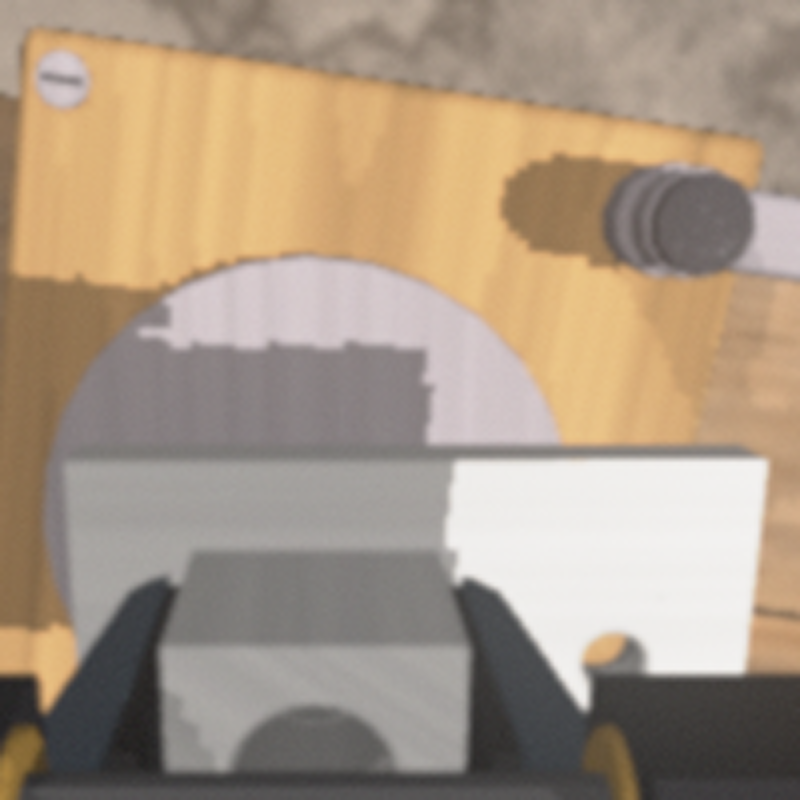

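Run:
```python
from h import *
import pickle;c=pickle.load(open('w3.pkl','rb'))
p=lambda x,y,z:ray(c,(180+(x-1.5)/4,65+(y-1.5)/4),z)
E=np.array([p(*q,34)[:2] for q in [(44,500),(52,440),(110,350),(170,300),(240,268),(315,257),(380,264),(470,312),(530,378),(558,430)]])
A=np.c_[2*E,np.ones(len(E))];s=np.linalg.lstsq(A,(E**2).sum(1),rcond=None)[0];print('disc',s[:2],np.sqrt(s[2]+s[0]**2+s[1]**2))
# fixed radius fit
from scipy.optimize import least_squares
print(least_squares(lambda q:np.hypot(*(E-q).T)-62,s[:2]).x)
zt=117.9-17+12
a,b=p(66,459,zt),p(768,459,zt);x=(b-a)/np.linalg.norm(b-a);y=np.array([-x[1],x[0],0])
print('len',np.linalg.norm(b-a),'yaw',np.degrees(np.arctan2(x[1],x[0])),'bore',a+40*x-35*y,b-72*x-35*y)
```

```text
disc [477.0629496  107.04729012] 61.89690283062632
[476.92715376 107.01313498]
len 111.86550815608216 yaw -84.44581346279611 bore [477.92479413 105.35276754 112.9       ] [477.91177705 105.48662796 112.9       ]
```

Request:
drive_tool:
  motion:
    - [[-0.001,0.0016,0],[0,0,0]]
    - [[0,0,0],[0,0,0]]
    - [[0,0,-0.004],[0,0,0]]
    - [[0,0,-0.004],[0,0,0]]
    - [[0,0,-0.004],[0,0,0]]
    - [[0,0,-0.004],[0,0,0]]
    - [[0,0,-0.004],[0,0,0]]
    - [[0,0,-0.003],[0,0,0]]
    - [[0,0,-0.002],[0,0,0]]
    - [[0,0,0],[0,0,0]]

```text
time_s: 7.07
ee_pos: [477.7, 106.7, 92.4]
ee_rot: [179.9, -0.0, -84.5]
force: [0.1, -0.5, -4.8]
gripper_width: 40.3
```

Request:
drive_tool:
  motion:
    - [[0,0,-0.002],[0,0,0]]
    - [[0,0,-0.002],[0,0,0]]
    - [[0,0,-0.002],[0,0,0]]
    - [[0,0,-0.002],[0,0,0]]
    - [[0,0,-0.002],[0,0,0]]
    - [[0,0,-0.002],[0,0,0]]
    - [[0,0,-0.002],[0,0,0]]
    - [[0,0,-0.001],[0,0,0]]
    - [[0,0,0],[0,0,0]]
    - [[0,0,0],[0,0,0]]

```text
time_s: 7.9
ee_pos: [478.1, 106.8, 77.9]
ee_rot: [180.0, -0.0, -84.5]
force: [-0.1, 0.7, -5.2]
gripper_width: 40.0
```

Request:
drive_tool:
  motion:
    - [[0,0,-0.002],[0,0,0]]
    - [[0,0,-0.002],[0,0,0]]
    - [[0,0,-0.002],[0,0,0]]
    - [[0,0,-0.002],[0,0,0]]
    - [[0,0,-0.002],[0,0,0]]
    - [[0,0,-0.002],[0,0,0]]
    - [[0,0,-0.002],[0,0,0]]
    - [[0,0,-0.001],[0,0,0]]
    - [[0,0,0],[0,0,0]]
    - [[0,0,0],[0,0,0]]

```text
time_s: 8.73
ee_pos: [478.1, 106.9, 62.9]
ee_rot: [180.0, -0.0, -84.5]
force: [-0.1, -0.2, -4.4]
gripper_width: 39.5
```

Run:
```python
from h import *
c=cam('wrist');im=env.grab_frame('wrist')[:,:,::-1];cv2.imwrite('pics/w4.png',im);crop(im,180,65,200,200,4,'pics/w4c.png')
t=env.grab_frame('scene')[:,:,::-1];crop(t,150,150,150,110,5,'pics/s4.png')
s=env.state();print(s['ee_pos'],s['ee_rot'],s['time_s'],s['force'],s['torque'])
```

```text
[478.18232537 106.86219409  63.06923822] [-1.79984780e+02 -3.34386340e-03 -8.44529034e+01] 8.8333 [ 0.27462396  0.46443534 -5.05432116] [ 0.11243648 -0.00381332  0.04348365]
```

View pics/w4c.png

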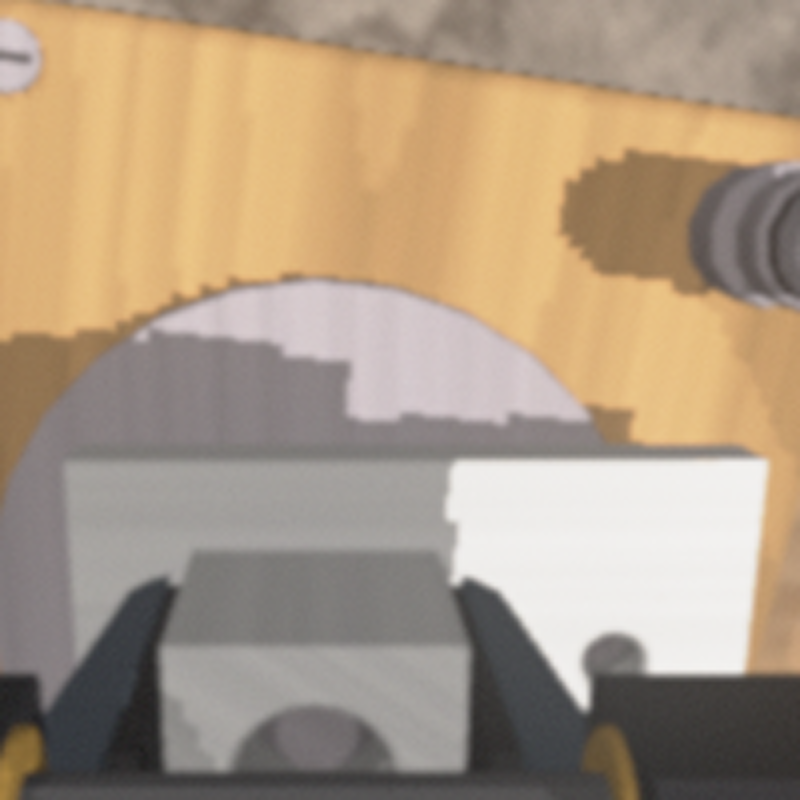

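View pics/s4.png

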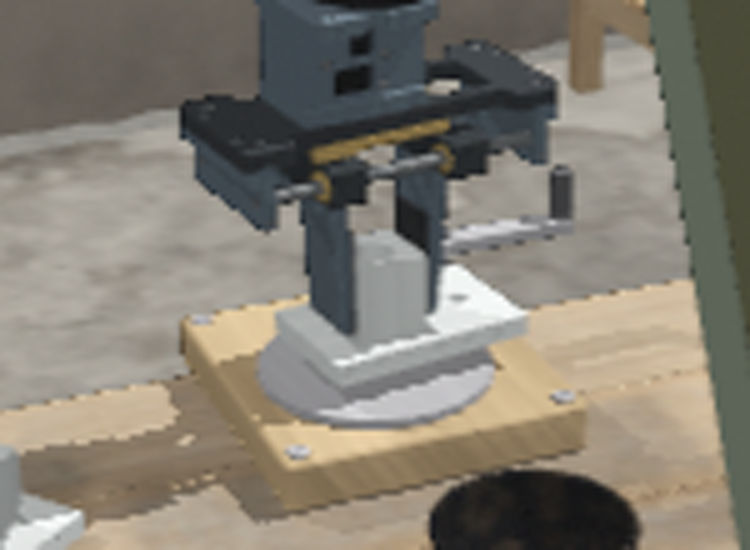

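Request:
drive_tool:
  motion:
    - [[0,0,-0.0006],[0,0,0]]
    - [[0,0,-0.0006],[0,0,0]]
    - [[0,0,-0.0006],[0,0,0]]
    - [[0,0,-0.0006],[0,0,0]]
    - [[0,0,-0.0006],[0,0,0]]
    - [[0,0,-0.0005],[0,0,0]]
    - [[0,0,-0.0005],[0,0,0]]
    - [[0,0,0],[0,0,0]]
    - [[0,0,0],[0,0,0]]
    - [[0,0,0],[0,0,0]]

```text
time_s: 9.67
ee_pos: [478.1, 106.8, 59.0]
ee_rot: [-180.0, -0.0, -84.5]
force: [0.0, 1.0, -5.1]
gripper_width: 40.0
```

Request:
drive_tool:
  motion:
    - [[0,0,-0.0005],[0,0,0]]
    - [[0,0,-0.0005],[0,0,0]]
    - [[0,0,-0.0005],[0,0,0]]
    - [[0,0,-0.0005],[0,0,0]]
    - [[0,0,-0.0005],[0,0,0]]
    - [[0,0,-0.0005],[0,0,0]]
    - [[0,0,0],[0,0,0]]
    - [[0,0,0],[0,0,0]]
    - [[0,0,0],[0,0,0]]
    - [[0,0,0],[0,0,0]]

```text
time_s: 10.5
ee_pos: [478.1, 106.9, 56.0]
ee_rot: [-180.0, -0.0, -84.5]
force: [0.1, 0.6, -4.5]
gripper_width: 39.9
```

Request:
drive_tool:
  motion:
    - [[0,0,-0.0006],[0,0,0]]
    - [[0,0,-0.0006],[0,0,0]]
    - [[0,0,-0.0006],[0,0,0]]
    - [[0,0,-0.0006],[0,0,0]]
    - [[0,0,-0.0006],[0,0,0]]
    - [[0,0,-0.0005],[0,0,0]]
    - [[0,0,-0.0005],[0,0,0]]
    - [[0,0,0],[0,0,0]]
    - [[0,0,0],[0,0,0]]
    - [[0,0,0],[0,0,0]]

```text
time_s: 11.33
ee_pos: [478.1, 106.8, 52.0]
ee_rot: [-180.0, -0.0, -84.5]
force: [-0.6, 0.6, -4.8]
gripper_width: 40.2
```

Free so far at about 35 mm underside. Now in 0.2 mm steps to contact, and a small wiggle to prove that the pin holds.

Request:
drive_tool:
  motion:
    - [[0,0,-0.0003],[0,0,0]]
    - [[0,0,-0.0003],[0,0,0]]
    - [[0,0,-0.0002],[0,0,0]]
    - [[0,0,-0.0002],[0,0,0]]
    - [[0,0,-0.0001],[0,0,0]]
    - [[0,0,-0.0001],[0,0,0]]
    - [[0,0,0],[0,0,0]]
    - [[0,0,0],[0,0,0]]
    - [[0,0,0],[0,0,0]]
    - [[0,0,0],[0,0,0]]

```text
time_s: 12.17
ee_pos: [478.1, 106.8, 51.0]
ee_rot: [-180.0, -0.0, -84.5]
force: [-1.9, 0.2, 0.1]
gripper_width: 39.9
```

Request:
drive_tool:
  motion:
    - [[0,0,0],[0,0,0]]
    - [[0,0,0],[0,0,0]]
    - [[0,0,0],[0,0,0]]
    - [[0,0,0],[0,0,0]]
    - [[0,0,0],[0,0,0]]
    - [[0,0,0],[0,0,0]]
    - [[0,0,0.003],[0,0,0]]
    - [[0,0,0.008],[0,0,0]]
    - [[0,0,0.015],[0,0,0]]
    - [[0,0,0.02],[0,0,0]]
  claw: 0.75

```text
time_s: 13.0
ee_pos: [477.2, 106.6, 96.8]
ee_rot: [179.8, -0.0, -84.5]
force: [-0.1, 0.4, 0.1]
gripper_width: 68.5
```

Request:
drive_tool:
  motion:
    - [[0,0,0.02],[0,0,0]]
    - [[0,0,0.02],[0,0,0]]
    - [[-0.01,0,0.02],[0,0,0]]
    - [[-0.02,0,0.015],[0,0,0]]
    - [[-0.025,0,0],[0,0,0]]
    - [[-0.025,0,0],[0,0,0]]
    - [[-0.01,0,0],[0,0,0]]
    - [[0,0,0],[0,0,0]]
    - [[0,0,0],[0,0,0]]
    - [[0,0,0],[0,0,0]]

```text
time_s: 13.83
ee_pos: [389.6, 107.1, 172.1]
ee_rot: [-179.9, 0.0, -84.5]
force: [0.2, 0.2, -0.2]
gripper_width: 68.4
```

Run:
```python
from h import *
import pickle
s=env.state();print(s['ee_pos'],s['ee_rot'],s['qpos'],s['time_s'],s['force'])
c=cam('wrist');im=env.grab_frame('wrist')[:,:,::-1];cv2.imwrite('pics/w5.png',im)
pickle.dump(c,open('w5.pkl','wb'))
t=env.grab_frame('scene')[:,:,::-1];crop(t,150,150,150,110,5,'pics/s5.png')
```

```text
[389.6429841  107.0573404  172.14484627] [-1.79893753e+02  1.23279010e-03 -8.44530884e+01] [ 1.37440788e+01  4.80259226e+00  1.13874517e+02 -1.58918553e-02
  6.12175549e+01  9.82048072e+01] 13.8333 [ 0.22344815  0.21471129 -0.21464203]
```

View pics/w5.png

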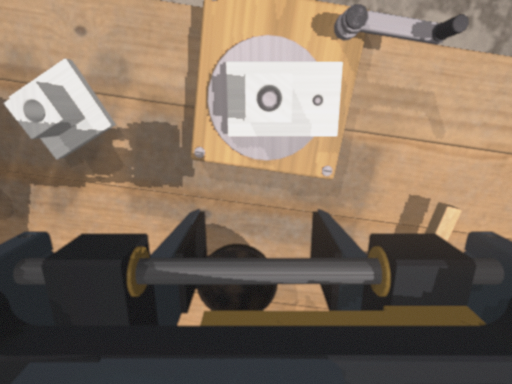

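View pics/s5.png

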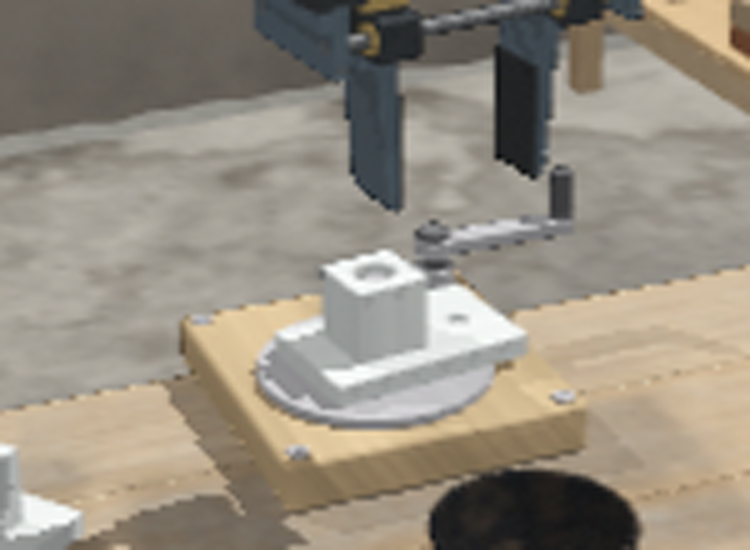

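Run:
```python
from h import *
im=cv2.imread('pics/w5.png');crop(im,325,0,150,60,5,'pics/w5k.png');crop(im,210,40,150,120,5,'pics/w5p.png')
```

```text
(no output)
```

View pics/w5k.png

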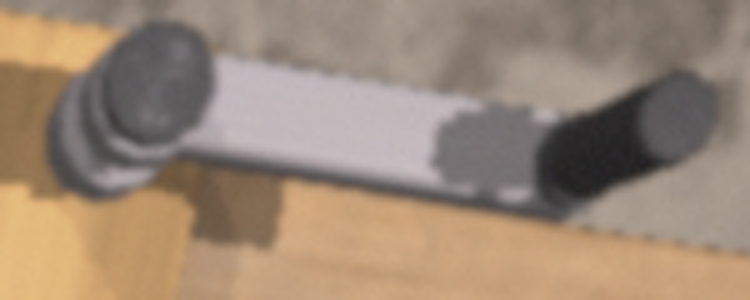

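View pics/w5p.png

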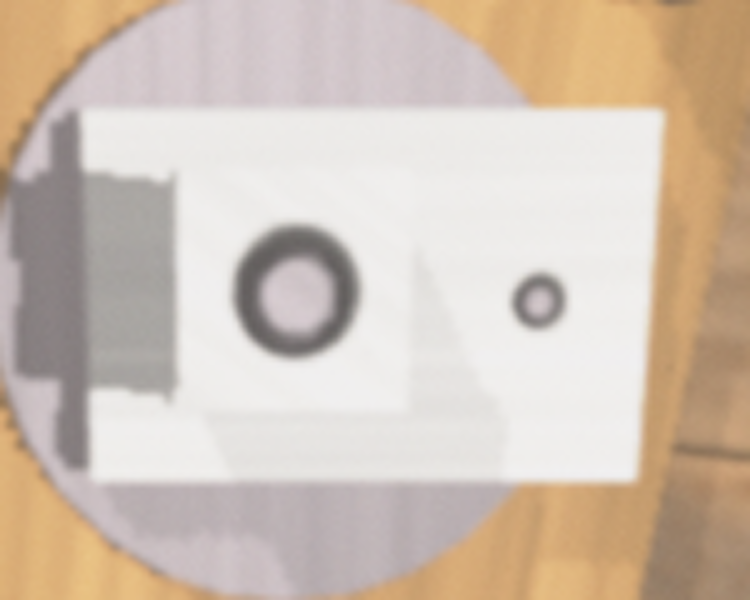

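Run:
```python
from h import *
import pickle;c=pickle.load(open('w5.pkl','rb'))
p=lambda x,y,z:ray(c,(325+(x-2)/5,(y-2)/5),z)
k=p(678,115,86.5);k0=p(560,180,58.5);print('knob top',k,'base',k0)
q=lambda x,y,z:ray(c,(210+(x-2)/5,40+(y-2)/5),z)
print('shaft top',q(298,295,82),'hole',q(539,300,46))
print(env.state()['ee_pos'])
```

```text
knob top [550.81446872 -40.18535992  86.5       ] base [547.72410132 -38.86510522  58.5       ]
shaft top [477.98104111 106.96747967  82.        ] hole [483.35399399  57.70293143  46.        ]
[389.39729953 106.94227355 171.79731794]
```

Request:
drive_tool:
  motion:
    - [[0.01,-0.009,0],[0,0,0]]
    - [[0.02,-0.0185,0],[0,0,0]]
    - [[0.02,-0.0185,0],[0,0,0]]
    - [[0.02,-0.0185,0],[0,0,0]]
    - [[0.02,-0.0185,0],[0,0,0]]
    - [[0.02,-0.0185,0],[0,0,0]]
    - [[0.02,-0.0185,0],[0,0,0]]
    - [[0.02,-0.0185,-0.01],[0,0,0]]
    - [[0.01,-0.0078,-0.015],[0,0,0]]
    - [[0,0,-0.015],[0,0,0]]
  claw: 0.45

```text
time_s: 14.77
ee_pos: [551.8, -41.9, 130.8]
ee_rot: [-179.8, -0.1, -84.6]
force: [-0.4, 0.3, -1.1]
gripper_width: 41.2
```

Request:
drive_tool:
  motion:
    - [[0,0,-0.015],[0,0,0]]
    - [[0,0,-0.012],[0,0,0]]
    - [[0,0,-0.008],[0,0,0]]
    - [[0,0,0],[0,0,0]]
    - [[0,0,0],[0,0,0]]
    - [[0,0,0],[0,0,0]]
    - [[0,0,0],[0,0,0]]
    - [[0,0,0],[0,0,0]]
    - [[0,0,0],[0,0,0]]
    - [[0,0,0],[0,0,0]]

```text
time_s: 15.6
ee_pos: [548.3, -39.4, 97.3]
ee_rot: [-179.9, -0.0, -84.4]
force: [-0.2, -0.5, -0.2]
gripper_width: 40.9
```

Run:
```python
from h import *
s=env.state();print(s['ee_pos'],s['ee_rot'],s['time_s'],s['force'])
im=env.grab_frame('wrist')[:,:,::-1];cv2.imwrite('pics/w6.png',im)
t=env.grab_frame('scene')[:,:,::-1];crop(t,180,130,150,110,5,'pics/s6.png')
```

```text
[548.26260464 -39.43742725  97.25578791] [-1.79949039e+02 -1.51725848e-02 -8.44484114e+01] 15.6 [-0.22517157 -0.45162035 -0.23085101]
```

View pics/w6.png

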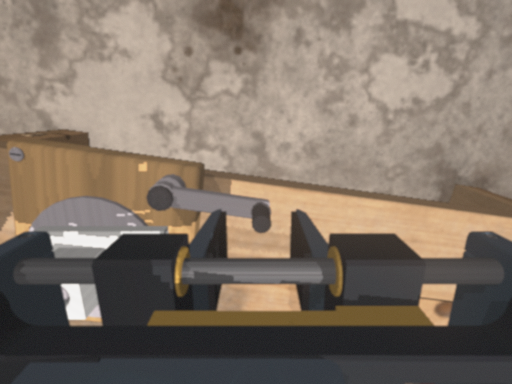

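View pics/s6.png

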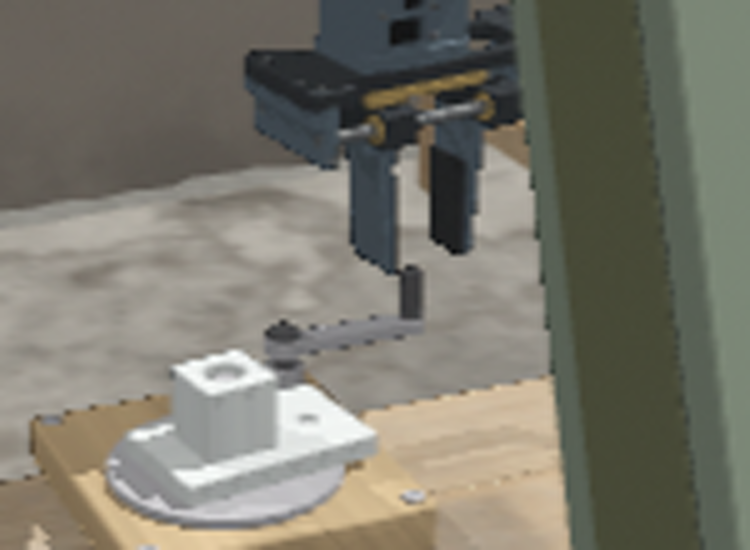

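Request:
drive_tool:
  motion:
    - [[0.001,0,-0.008],[0,0,0]]
    - [[0,0,-0.008],[0,0,0]]
    - [[0,0,-0.008],[0,0,0]]
    - [[0,0,-0.005],[0,0,0]]
    - [[0,0,-0.003],[0,0,0]]
    - [[0,0,0],[0,0,0]]
    - [[0,0,0],[0,0,0]]
    - [[0,0,0],[0,0,0]]
    - [[0,0,0],[0,0,0]]
    - [[0,0,0],[0,0,0]]

```text
time_s: 16.53
ee_pos: [549.3, -39.5, 65.2]
ee_rot: [-180.0, -0.0, -84.5]
force: [0.4, 0.1, 0.4]
gripper_width: 40.7
```

Request:
drive_tool:
  motion:
    - [[0,0,0],[0,0,0]]
    - [[0,0,0],[0,0,0]]
    - [[0,0,0],[0,0,0]]
    - [[0,0,0],[0,0,0]]
    - [[0,0,0],[0,0,0]]
    - [[0,0,0],[0,0,0]]
    - [[0,0,0],[0,0,0]]
    - [[0,0,0],[0,0,0]]
    - [[0,0,0],[0,0,0]]
    - [[0,0,0],[0,0,0]]
  claw: 0
  force: 8

```text
time_s: 17.37
ee_pos: [549.3, -41.2, 64.9]
ee_rot: [-180.0, -0.2, -84.4]
force: [0.1, -5.7, -0.1]
gripper_width: 13.6
```

Run:
```python
from h import *
s=env.state();print(s['ee_pos'],s['force'])
import numpy as np
P=np.array([555,38.2]);K=s['ee_pos'][:2];K=P+78*(np.array([549.3,-39.3])-P)/77.7
a0=np.degrees(np.arctan2(*(K-P)[::-1]));print(a0)
A=np.linspace(a0,-182.4,21)
pts=P+78*np.c_[np.cos(np.radians(A)),np.sin(np.radians(A))]
print(np.round(np.diff(pts,axis=0),1)); print(pts[-1])
```

```text
[549.25552963 -41.22026831  64.85791142] [ 0.11947069 -5.66508461 -0.11608011]
-94.20643836019701
[[-6.   0.7]
 [-5.9  1.1]
 [-5.8  1.6]
 [-5.7  2. ]
 [-5.5  2.4]
 [-5.3  2.9]
 [-5.   3.3]
 [-4.8  3.6]
 [-4.5  4. ]
 [-4.2  4.3]
 [-3.8  4.6]
 [-3.4  4.9]
 [-3.1  5.2]
 [-2.7  5.4]
 [-2.2  5.6]
 [-1.8  5.7]
 [-1.4  5.8]
 [-0.9  5.9]
 [-0.4  6. ]
 [ 0.   6. ]]
[477.06841925  41.46630099]
```

Request:
drive_tool:
  motion:
    - [[-0.004,-0.0008,0],[0,0,0]]
    - [[-0.006,0.0004,0],[0,0,0]]
    - [[-0.006,0.001,0],[0,0,0]]
    - [[-0.006,0.0013,0],[0,0,0]]
    - [[-0.006,0.0018,0],[0,0,0]]
    - [[-0.0055,0.0022,0],[0,0,0]]
    - [[-0.0055,0.0026,0],[0,0,0]]
    - [[-0.005,0.003,0],[0,0,0]]
    - [[-0.003,0.002,0],[0,0,0]]
    - [[0,0,0],[0,0,0]]

```text
time_s: 18.2
ee_pos: [501.0, -25.2, 64.8]
ee_rot: [179.9, 0.0, -84.4]
force: [-0.6, 0.2, -0.5]
gripper_width: 13.5
```

Run:
```python
from h import *
s=env.state();print(s['ee_pos'],s['force'],s['gripper_width'])
t=env.grab_frame('scene')[:,:,::-1];crop(t,180,130,150,110,5,'pics/s7.png')
s=env.state();print(s['ee_pos'],s['force'],s['gripper_width'])
```

```text
[501.03513577 -25.21418303  64.81622049] [-0.64762695  0.23506802 -0.48096897] 13.522616949170155
[501.27470334 -25.4224654   64.81920818] [-0.91044875  0.32215239  0.72599465] 13.828678392681548
```

View pics/s7.png

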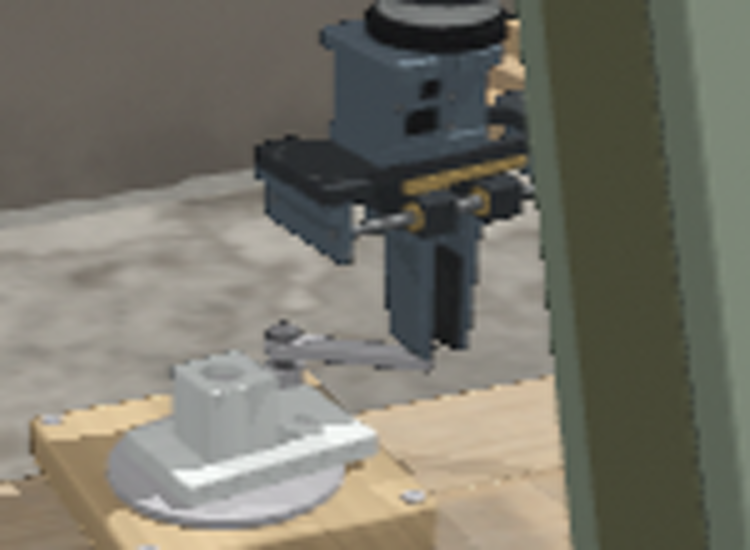

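Request:
drive_tool:
  motion:
    - [[-0.002,0.004,0],[0,0,0]]
    - [[-0.003,0.005,0],[0,0,0]]
    - [[-0.0035,0.006,0],[0,0,0]]
    - [[-0.0035,0.006,0],[0,0,0]]
    - [[-0.003,0.006,0],[0,0,0]]
    - [[-0.0025,0.006,0],[0,0,0]]
    - [[-0.002,0.006,0],[0,0,0]]
    - [[-0.0015,0.005,0],[0,0,0]]
    - [[-0.001,0.004,0],[0,0,0]]
    - [[0,0,0],[0,0,0]]

```text
time_s: 19.08
ee_pos: [476.9, 22.2, 64.1]
ee_rot: [179.6, 0.0, -84.4]
force: [-5.2, -1.1, 2.9]
gripper_width: 13.6
```

Run:
```python
from h import *
t=env.grab_frame('scene')[:,:,::-1];crop(t,180,130,150,110,5,'pics/s8.png')
s=env.state();print(s['ee_pos'],s['force'],s['gripper_width'])
im=env.grab_frame('wrist')[:,:,::-1];cv2.imwrite('pics/w8.png',im)
```

```text
[476.89463122  22.18872489  64.09097759] [-5.89440005 -0.60541882  2.74936496] 13.39846574643349
```

View pics/s8.png

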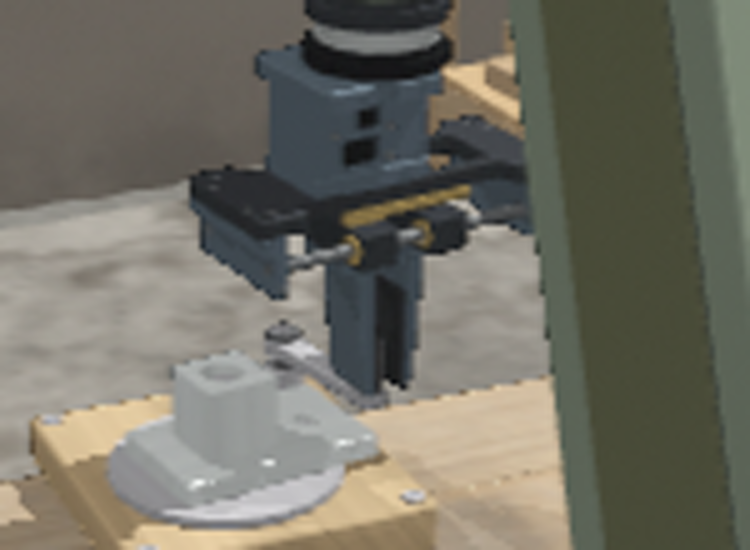

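View pics/w8.png

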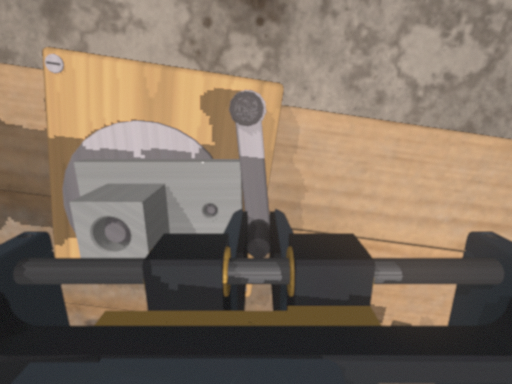

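Request:
drive_tool:
  motion:
    - [[-0.001,0.002,0],[0,0,0]]
    - [[-0.001,0.002,0],[0,0,0]]
    - [[0,0.002,0],[0,0,0]]
    - [[0,0.002,0],[0,0,0]]
    - [[0,0.002,0],[0,0,0]]
    - [[0,0.002,0],[0,0,0]]
    - [[0,0.001,0],[0,0,0]]
    - [[0,0.001,0],[0,0,0]]
    - [[0,0,0],[0,0,0]]
    - [[0,0,0],[0,0,0]]

```text
time_s: 20.02
ee_pos: [476.8, 36.3, 64.2]
ee_rot: [179.8, 0.0, -84.5]
force: [-5.2, 0.1, -2.3]
gripper_width: 13.8
```

Request:
drive_tool:
  motion:
    - [[0,0.0007,0],[0,0,0]]
    - [[0,0.0007,0],[0,0,0]]
    - [[0,0.0006,0],[0,0,0]]
    - [[0,0.0006,0],[0,0,0]]
    - [[0,0.0006,0],[0,0,0]]
    - [[0,0.0006,0],[0,0,0]]
    - [[0,0,0],[0,0,0]]
    - [[0,0,0],[0,0,0]]
    - [[0,0,0],[0,0,0]]
    - [[0,0,0],[0,0,0]]

```text
time_s: 20.85
ee_pos: [477.2, 40.0, 64.3]
ee_rot: [179.9, 0.0, -84.5]
force: [-4.8, -1.6, -3.5]
gripper_width: 13.9
```

Request:
drive_tool:
  motion:
    - [[0,0.0005,0],[0,0,0]]
    - [[0,0.0005,0],[0,0,0]]
    - [[0,0.0005,0],[0,0,0]]
    - [[0,0.0005,0],[0,0,0]]
    - [[0,0,0],[0,0,0]]
    - [[0,0,0],[0,0,0]]
    - [[0,0,0],[0,0,0]]
    - [[0,0,0],[0,0,0]]
    - [[0,0,0],[0,0,0]]
    - [[0,0,0],[0,0,0]]

```text
time_s: 21.68
ee_pos: [477.3, 40.7, 64.3]
ee_rot: [179.9, -0.1, -84.4]
force: [-4.0, -7.0, -4.1]
gripper_width: 13.7
```

Request:
drive_tool:
  motion:
    - [[0,0.0005,0],[0,0,0]]
    - [[0,0.0005,0],[0,0,0]]
    - [[0,0.0005,0],[0,0,0]]
    - [[0,0,0],[0,0,0]]
    - [[0,0,0],[0,0,0]]
    - [[0,0,0],[0,0,0]]
    - [[0,0,0],[0,0,0]]
    - [[0,0,0],[0,0,0]]
    - [[0,0,0],[0,0,0]]
    - [[0,0,0],[0,0,0]]

```text
time_s: 22.52
ee_pos: [477.3, 40.8, 64.3]
ee_rot: [179.9, -0.3, -84.3]
force: [-4.5, -12.3, -2.6]
gripper_width: 13.6
```

Request:
drive_tool:
  motion:
    - [[0,0,0],[0,0,0]]
    - [[0,0,0],[0,0,0]]
    - [[0,0,0],[0,0,0]]
    - [[0,0,0],[0,0,0]]
    - [[0,0,0],[0,0,0]]
    - [[0,-0.002,0],[0,0,0]]
    - [[0,0,0],[0,0,0]]
    - [[0,0,0.005],[0,0,0]]
    - [[0,0,0.01],[0,0,0]]
    - [[0,0,0.015],[0,0,0]]
  claw: 0.4

```text
time_s: 23.35
ee_pos: [477.2, 41.3, 94.4]
ee_rot: [179.8, 0.0, -84.5]
force: [0.4, 0.6, -0.5]
gripper_width: 36.4
```

Request:
drive_tool:
  motion:
    - [[0,0,0.02],[0,0,0]]
    - [[0,0,0.02],[0,0,0]]
    - [[0,0,0.02],[0,0,0]]
    - [[-0.02,0,0.02],[0,0,0]]
    - [[-0.025,0,0.01],[0,0,0]]
    - [[-0.025,0,0],[0,0,0]]
    - [[-0.02,0,0],[0,0,0]]
    - [[0,0,0],[0,0,0]]
    - [[0,0,0],[0,0,0]]
    - [[0,0,0],[0,0,0]]

```text
time_s: 24.18
ee_pos: [389.2, 41.4, 185.3]
ee_rot: [-179.9, -0.0, -84.5]
force: [0.1, 0.6, 0.4]
gripper_width: 36.5
```

Run:
```python
from h import *
import pickle
s=env.state();print(s['ee_pos'],s['time_s'],s['force'])
c=cam('wrist');im=env.grab_frame('wrist')[:,:,::-1];cv2.imwrite('pics/w9.png',im);pickle.dump(c,open('w9.pkl','wb'))
t=env.grab_frame('scene')[:,:,::-1];crop(t,150,130,150,110,5,'pics/s9.png')
```

```text
[389.20985736  41.40013228 185.28619838] 24.1833 [0.0636265  0.58030133 0.37058341]
```

View pics/w9.png

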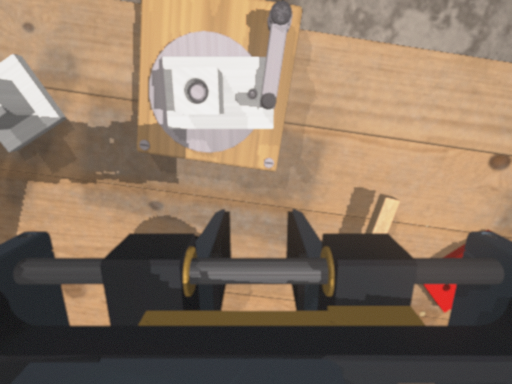

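View pics/s9.png

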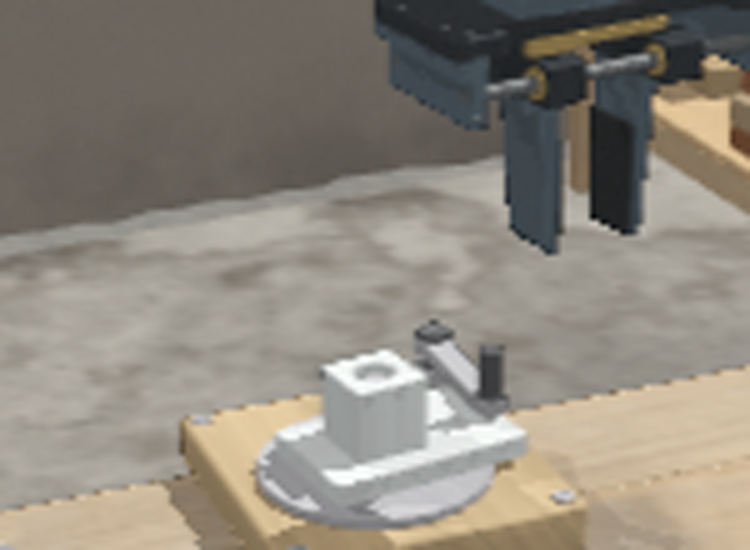

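Run:
```python
from h import *
import pickle;c=pickle.load(open('w9.pkl','rb'))
k=ray(c,(268,100.5),86.5);p=ray(c,(281,13),64);a=ray(c,(144.5,145),28);b=ray(c,(268.5,163),28);s=ray(c,(197.5,92),82)
print(k,p,'shaft',s)
f=np.degrees(np.arctan2(*(b-a)[1::-1]));t=np.degrees(np.arctan2(*(k-p)[1::-1]));print('fixture yaw',f,'arm',t,'keeper angle',(f-t)%360,np.linalg.norm((k-p)[:2]))
env.job_done()
```

```text
[476.21628426  41.94201272  86.5       ] [553.8608582   37.56545374  64.        ] shaft [477.4985427  106.95165038  82.        ]
fixture yaw -92.76246549626204 arm 176.77384674675343 keeper angle 90.46368775698454 77.76782195437428
the job is handed in; nothing more can be done
```

The index plate is home on the fixture with the pin in its small hole, and the keeper is fully across over its end. I handed the job in at about 24 s; no verdict was reported.

- **Plate:** I gripped the plate by its hub. The wrist camera put the pin at -84.4° in the world frame, so I turned the plate to that angle above the fixture and lowered it. It met no resistance until the disc took its weight, at a TCP height of 51.0 mm, which is the height for home. I did not feel for the pin by turning either way, because it went straight into the hole. After release, the pictures showed the plate flat and the pin inside the hole.
- **Keeper:** I pinched the knob and swung it to a firm stop, which pushed back with 12 N. After letting go, its measured angle was 90.5° against the nominal 90°, with the knob 77.8 mm from the pivot against the stated 78 mm.
- **Square blank plate:** I never touched it.
- **Disagreements:** Position readings wandered by 1–2 mm. While I dragged the knob, a steady side force of about 5 N stayed on the gripper, from the knob sliding in the pads. It was gone on release.

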